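# Clear the chips, then cam the board up out of its nest

## Robot

A 7-joint arm with a two-finger parallel gripper is mounted at the origin on a cart in front of the work surface, level with it; the furniture and walls round the work are solid. World frame = base frame: x ahead of the robot, y to its left, z up, the work surface at z = 0. Lengths are in m, angles in rad, forces in N, time in s.
With the tool pointing down it reaches from about 0.4 to 0.875 m from the base axis. Payload 6.5 kg.
Tool frame: the origin (TCP) lies at the very end of the fingers, on their centre line; the grasp point (between the pads) lies 19 mm behind it (ctrl.grip_point_offset is the z of the grasp point in the tool frame, in m); z points along the fingers, y is the line along which they close (so a half turn about z gives the same grasp; the last joint's range is limited). The gripper opens to 88 mm and grips with 3 to 60 N. Pads are 18 mm wide; open, the fingers measure 123 mm over their backs; the gripper's body (75 mm by 187 mm) begins 45 mm behind the grasp point.
Start: joints at [1.166, 0.536, -0.004, 1.538, 0.003, 1.067, -0.071], TCP at [0.216, -0.613, 0.239] pointing down, gripper open.
Joint ranges: [-2.7, 2.7], [-0.37, 2.16], [-1.27, 1.26], [0.24, 2.4], [-1.31, 4.45], [0.19, 1.91], [-2.76, 2.76]. Speed limits (rad/s): [2.39, 2.39, 3.14, 3.14, 3.14, 3.14, 3.14].

## Interface

Orientations are given as a 3x3 rotation matrix whose columns are the frame's x, y, z axes.
In Python, from rig import sensors, camera, camera_info, order, ctrl gives the robot as it stands. The module is installed in compiled form; this text tells all that it offers.
- The arm moves only by the tool play_rows, never from a script. Its argument "rows" is a list that holds one entry, the list of rows, each a list of 6 numbers: the shift along the tool's x, y, z scaled (see below), then the turn, a rotation vector about the tool's x, y, z scaled (see below). A call has exactly 10 rows; each row is the pose to reach, as a shift and turn from the pose commanded when the call began, along the tool's axes at that moment; what a row does not reach only later rows make up. The controller multiplies each number of a shift by 0.2 m and each number of a turn by 60 degrees. A row lasts 1/10 s, in which the tool goes at most 50 mm and 8.59 degrees, less where a joint would pass 70% of its speed; a pose out of reach is approached as far as the arm can. A call with a number of a shift or a turn outside -1 to 1 is refused whole. A call with a gripper value outside its range is refused whole. "gripper" is the finger opening in mm, from 0 to 88.1, set as the call begins (left out, the last holds). The fingers move at their own pace and stop on an object; "grip_force" is the grip in N (left out, the last holds). Time passes only in rows, so rows that repeat a pose let the fingers close, or fill a call up. It gives the time, the measured TCP pose, the force, the opening and the grip force at its end, in the units of the state.
- sensors.observe(): the state, without advancing time (a new reading comes with each control period).
- camera(name): name is "side" or "top"; returns the picture (384x512x3 uint8, red, green, blue); there is no depth.
- camera_info(name): a dict with "vfov" (degrees; the focal length in pixels is half the picture's height over the tangent of half this angle, whatever the lens; pixels are square), "cx", "cy" (the principal point, pixels), "dist_coeffs" ([k1, k2, p1, p2, k3] as OpenCV has them; the pictures are not rectified), "xyz" and "orientation" of the camera in the world. Camera axes: x right, y down, z forward; pixel columns grow to the right and rows downward; lengths in m; the calibration is good to about 2 mm. A picture is of the moment at which its call begins. camera_info takes no time and is no camera call.
- order.hand_in(): hands the job in; it is judged then, once.
The state is a dict: "time_s": time; "joint_pos": joint angles; "qvel": joint speeds; "joint_efforts": joint torques, N m; "tcp_pos": TCP position; "tcp_rot": TCP orientation; "force": force on the tool from outside, world axes, zero at the start; "wrist_torque": the same for the moment, N m; "width": opening from 0.0 (shut) to 1.0 (fully open); "gripper_force": force on a finger pad.
Only numpy, scipy, OpenCV 4.12 (cv2) and the standard library are available. Lean on these libraries where they do the work, as an engineer would, in place of code of your own. Each camera call takes 0.05 s, during which the arm holds its last target. There are 200 camera calls.

## Task

A board has just been snapped from its panel in the cam-lift nest. With the scraper block, push the four loose chips off the top plate into the trough at the plate's edge, without touching them with the fingers, so that none can drop under the board, then set the scraper down on the bench beside the nest; leave the screwdriver and the tin next to the nest where they are. Only then swing the cam lever up to its highest lift, where it stands upright and the board is raised level out of its pocket, and finish while holding the lever there with the gripper (it springs back if let go), the board untouched on its pad.

Things in the scene. Friction and masses are not known exactly. Their poses are not given: they have to be found in the camera images.
- fixture: Board-snapping nest, fixed on the bench: steel top plate 110 x 190 mm (x, y), its flat top 64 mm above the bench, on a dark base. Origin under its centre at bench level; y along the plate towards the lever, z up, x away from the parked handle. Pocket with the board at y +30 to +70 mm; the rest (y -95 to +30) is flat. Chip trough along the edge y = -95, out to y = -148, rim 49 mm high.
- clear_area (a point): Point on the top plate's surface, in the middle (x 0, y -45 mm in the fixture) of the area where the chips lie.
- plate_edge (a point): Middle of the top plate's edge above the trough, at the plate's surface (fixture x 0, y -95, z 64 mm).
- trough (a point): Centre of the floor of the chip trough: 116 mm long along fixture x, inside 46 mm wide along y, walls 33 mm high, open above; its floor is 14 mm above the bench.
- nest (a point): Centre of the board's pocket, at the plate's surface (fixture y +50 mm). The pocket is 65 mm along x and 39 mm along y.
- lever_pivot (a point): Point on the level camshaft axis (parallel to fixture y) in the plane of the lever's rod, outside the plate: fixture x 0, y +137, z 34 mm.
- lever: Cam lever (rod, shaft and revolving handle) turning about the level camshaft; its angle is 0 parked, rod towards fixture -x, and grows as the handle goes up and over to +x. At 1.27 rad the rod is upright and the lift greatest, 14 mm; beyond (stop at 1.65) it falls again. Lift = 20 mm x sin(0.305 + angle) - 6 mm. A spring returns it if let go: about 2 N at the handle.
- handle (a point): Centre of the lever's black handle, a round sleeve 21 mm thick and 48 mm long that spins freely on its pin; its axis is level, parallel to fixture y, and it stands out sideways from the end of the 10 mm rod, centre at fixture y +169 mm, 110 mm from the camshaft's axis. Parked, it is at fixture x -105 mm, 67 mm above the bench (rod 17.5 degrees = 0.305 rad above level).
- ejector (a joint): Lift of the ejector pad under the board, m: 0 down, 0.014 at the top of the cam.
- pad_top (a point): Centre of the top face of the black ejector pad, 61 x 35 mm, in the pocket under the board; 58.5 mm above the bench when down. It rises with the lever.
- board: Loose green-blue circuit board, 36 x 62 x 4 mm, 25 g, lying in the pocket on the ejector pad, its components about 1 mm below the plate's top; long side along fixture x. Origin at the centre of its underside.
- scraper: Scraper block standing on the bench: white plastic foot 70 x 20 x 12 mm (length along its x) with a flat sole 14 mm wide, on it an aluminium grip 54 mm long (x), 14 mm thick (y), up to 56 mm above the sole. Origin at the centre of the sole, z up. About 0.14 kg. Grip it across its thickness (y), about 40 mm above the sole.
- chip_1: Loose chip 1 of 4: a snapped-off board tab, 9 x 14 x 4 mm, 12 g, lying on the top plate between the pocket and the trough, at any yaw. Origin at the centre of its underside.
- chip_2: Loose chip 2 of 4: a snapped-off board tab, 9 x 14 x 4 mm, 12 g, lying on the top plate between the pocket and the trough, at any yaw. Origin at the centre of its underside.
- chip_3: Loose chip 3 of 4: a snapped-off board tab, 9 x 14 x 4 mm, 12 g, lying on the top plate between the pocket and the trough, at any yaw. Origin at the centre of its underside.
- chip_4: Loose chip 4 of 4: a snapped-off board tab, 9 x 14 x 4 mm, 12 g, lying on the top plate between the pocket and the trough, at any yaw. Origin at the centre of its underside.
- driver_silver: Silver precision screwdriver, 98 mm, lying in front of the fixture. Not part of the job. Origin at the centre of its underside.
- tip_tin: Open tin, 60 mm across, 28 mm high, standing just past the trough. Not part of the job. Origin at the centre of its underside.
Mind the look-alikes: they are no part of the job. Leave any red or yellow look-alike of the scraper alone. What is shaped like the board but yellow is not meant.

How it is judged:
By the outcome, as a careful person would: the job done as asked, in the order asked, and still so for the second after the job is handed in, while the arm keeps its last pose, push and grip.
It also fails if it takes over 70 s, if anything falls off the work surface, if the arm or the gripper's body presses on something with over 40 N, if the wrist force passes 120 N, or if a joint passes its speed limit or range.

## Working session

There is one attempt and no reset: what is moved stays moved. The work goes in short steps, Python scripts to look and compute and a tool call to move; the robot and the scene stay as the last step left them, time stands still between calls to the robot, and variables do not carry over. Pictures are saved under pics/ and viewed, at most 10 in all, crops included, and the job is handed in when it is done.

Besides the shell and the picture viewer there is one more tool, called after "Request:" by a JSON object that holds its "fn" and its "kwargs". play_rows: Moves the arm, as the interface text tells. Its arguments: {"type":"object","properties":{"rows":{"type":"array","items":{"type":"array","items":{"type":"array","items":{"type":"number"}}}},"gripper":{"type":"number"},"grip_force":{"type":"number"}},"required":["rows"]}

```bash
mkdir -p pics; cat > h.py <<'E'
import numpy as np, cv2
from rig import sensors, camera, camera_info, order, ctrl
def K(n):
    i=camera_info(n); f=192/np.tan(np.radians(i['vfov'])/2)
    return np.array([[f,0,i['cx']],[0,f,i['cy']],[0,0,1.]]),np.array(i['dist_coeffs'],float),np.array(i['xyz']),np.array(i['orientation']).reshape(3,3)
def ray(n,px):
    k,d,c,R=K(n); p=cv2.undistortPoints(np.array(px,float).reshape(-1,1,2),k,d).reshape(-1,2)
    return c,np.c_[p,np.ones(len(p))]@R.T
def onz(n,px,z):
    c,v=ray(n,px); return c+v*((z-c[2])/v[:,2])[:,None]
def proj(n,P):
    k,d,c,R=K(n); q=(np.array(P,float).reshape(-1,3)-c)@R
    return cv2.projectPoints(q,np.zeros(3),np.zeros(3),k,d)[0].reshape(-1,2)
def save(n,f,crop=None,s=1):
    im=camera(n)
    cv2.imwrite('pics/raw_'+f,im[:,:,::-1])
    o=im if crop is None else im[crop[1]:crop[3],crop[0]:crop[2]]
    cv2.imwrite('pics/'+f,cv2.resize(o[:,:,::-1],None,fx=s,fy=s,interpolation=cv2.INTER_CUBIC)); return im
E
python3 - <<'E'
from h import *
for n in('top','side'):
    i=camera_info(n); print(n,i['vfov'],i['xyz'],np.round(i['orientation'],3).tolist(),i['dist_coeffs'])
    save(n,n+'0.png',None,1.5)
s=sensors.observe(); print(s['tcp_pos'],np.round(s['tcp_rot'],3),s['time_s'],ctrl.grip_point_offset)
E
```

```text
top 42.02029981977664 [ 0.40386497 -0.06525973  1.47097958] [[-0.027, -0.992, 0.125], [-1.0, 0.028, 0.009], [-0.013, -0.125, -0.992]] [-0.22374419  0.          0.          0.          0.        ]
side 53.717957036813665 [0.3579944  0.65190997 0.59856501] [[-0.957, -0.178, 0.229], [-0.29, 0.56, -0.776], [0.01, -0.809, -0.587]] [0.01069188 0.         0.         0.         0.        ]
[ 0.21580801 -0.61253813  0.2379528 ] [[ 0.943  0.332 -0.001]
 [ 0.332 -0.943  0.001]
 [-0.    -0.002 -1.   ]] 0.1 -0.0187
```

View pics/top0.png

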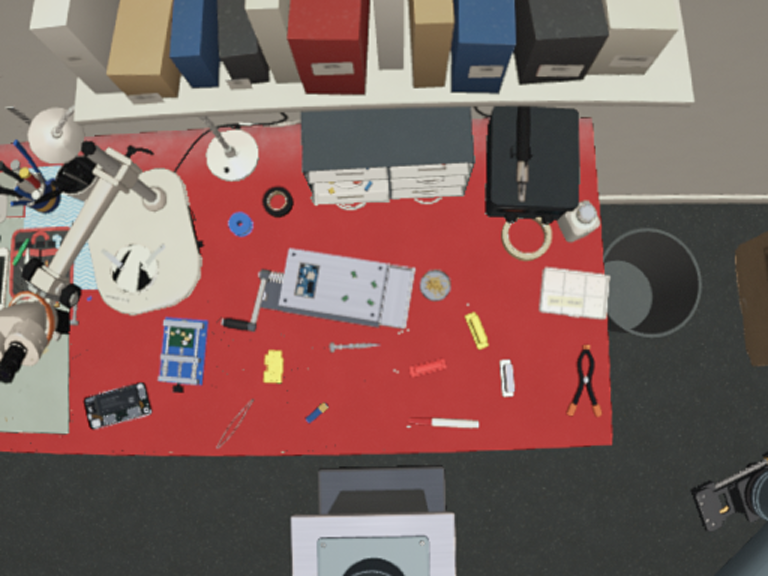

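View pics/side0.png

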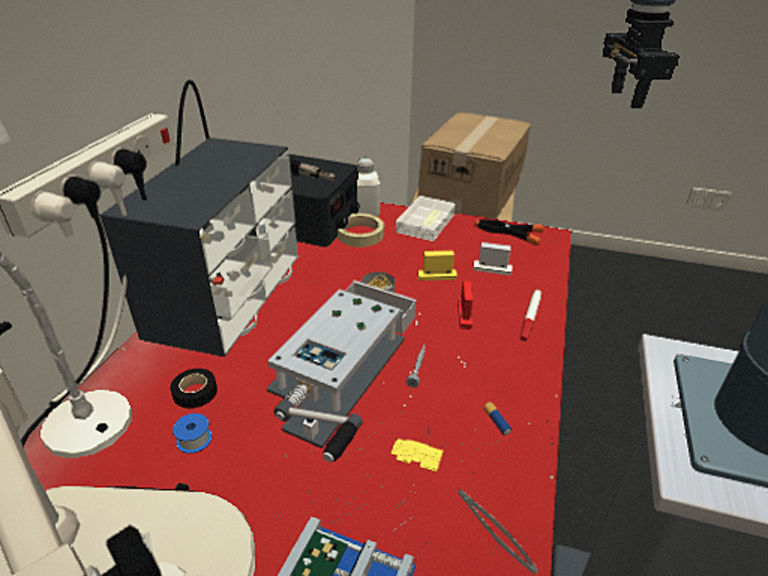

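The top view shows the nest around (345,288) in the 1.5x picture, with the lever on its left, the trough on its right and four green chips. The white scraper stands at (507,378), the tin at (435,285) and the driver at (355,346). The side view agrees: scraper at (493,258), handle at (343,437).

```bash
python3 - <<'E'
from h import *
im=cv2.imread('pics/raw_top0.png'); hsv=cv2.cvtColor(im,cv2.COLOR_BGR2HSV)
H,S,V=cv2.split(hsv)
roi=np.zeros(H.shape,bool); roi[155:265,140:345]=1
def comps(m,amin,z,n='top'):
    k,l,st,c=cv2.connectedComponentsWithStats(m.astype('uint8'))
    for i in range(1,k):
        if st[i,4]>=amin:
            pts=np.argwhere(l==i)[:,::-1].astype(np.float32); r=cv2.minAreaRect(pts)
            print(st[i],c[i].round(1),'box',np.round(cv2.boxPoints(r),1).tolist(),'xyz',onz(n,c[i],z).round(4).tolist())
            b=onz(n,cv2.boxPoints(r),z); print('  corners',b[:,:2].round(3).tolist())
print('chips');comps(roi&(H>40)&(H<80)&(S>60),4,.068)
print('board');comps(roi&(H>85)&(H<125)&(S>100),20,.063)
print('plate');g=roi&(S<60)&(V>100);comps(g,60,.064)
print('scraper');comps((S<60)&(V>110)&(np.arange(512)[None]>320)&(np.arange(512)[None]<350)&(np.arange(384)[:,None]>232)&(np.arange(384)[:,None]<270),20,.02)
c=im[155:275,140:355]; cv2.imwrite('pics/c1.png',cv2.resize(c,None,fx=3.7,fy=3.7,interpolation=cv2.INTER_CUBIC))
im=cv2.imread('pics/raw_side0.png')
c=im[150:320,170:380]; cv2.imwrite('pics/c2.png',cv2.resize(c,None,fx=3.5,fy=3.5,interpolation=cv2.INTER_CUBIC))
E
```

```text
chips
[235 181   2   3   5] [235.4 182.2] box [[235.0, 181.0], [236.0, 181.0], [236.0, 183.0], [235.0, 183.0]] xyz [[0.6141, 0.0202, 0.068]]
  corners [[0.618, 0.021], [0.618, 0.018], [0.612, 0.019], [0.612, 0.021]]
[248 188   2   3   5] [248.6 188.8] box [[248.0, 188.0], [249.0, 188.0], [249.0, 190.0], [248.0, 190.0]] xyz [[0.5941, -0.0168, 0.068]]
  corners [[0.596, -0.015], [0.596, -0.018], [0.591, -0.018], [0.591, -0.015]]
[229 198   2   2   4] [229.5 198.5] box [[229.0, 198.0], [230.0, 198.0], [230.0, 199.0], [229.0, 199.0]] xyz [[0.568, 0.0379, 0.068]]
  corners [[0.569, 0.039], [0.569, 0.036], [0.567, 0.037], [0.567, 0.039]]
[246 200   2   3   4] [246.5 201. ] box [[245.5, 200.5], [246.0, 200.0], [247.5, 201.5], [247.0, 202.0]] xyz [[0.5595, -0.0101, 0.068]]
  corners [[0.561, -0.007], [0.562, -0.009], [0.558, -0.013], [0.557, -0.011]]
board
[198 178  11  20  53] [202.8 188.4] box [[194.1999969482422, 180.8000030517578], [201.0, 178.0], [208.60000610351562, 196.39999389648438], [201.8000030517578, 199.1999969482422]] xyz [[0.5997, 0.1141, 0.063]]
  corners [[0.622, 0.139], [0.
[... 626 characters left out ...]
0], [250.0, 234.0], [220.0, 234.0]] xyz [[0.4778, 0.0291, 0.064]]
  corners [[0.483, 0.067], [0.48, -0.018], [0.466, -0.018], [0.468, 0.067]]
[333 240  10  24 192] [337.6 251.6] box [[332.70001220703125, 240.10000610351562], [341.0, 239.5], [342.6000061035156, 262.8999938964844], [334.3999938964844, 263.5]] xyz [[0.4095, -0.2625, 0.064]]
  corners [[0.442, -0.25], [0.443, -0.273], [0.377, -0.276], [0.376, -0.252]]
scraper
[333 240  10  24 187] [337.6 251.7] box [[332.70001220703125, 240.10000610351562], [341.0, 239.5], [342.6000061035156, 262.8999938964844], [334.3999938964844, 263.5]] xyz [[0.4093, -0.2688, 0.02]]
  corners [[0.443, -0.256], [0.444, -0.28], [0.376, -0.282], [0.376, -0.258]]
```

View pics/c1.png

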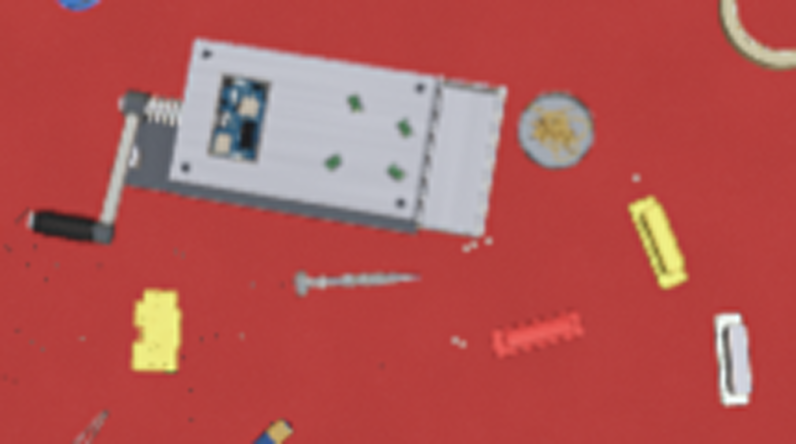

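View pics/c2.png

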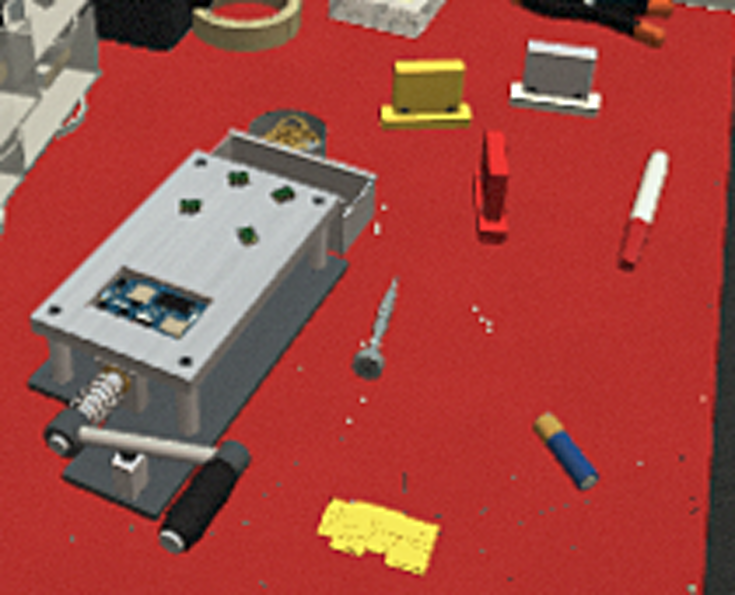

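c1: plate corners near (194,40), (171,179), (440,77) and (416,222), with chips at (354,103), (404,127), (333,161) and (396,172). The scraper foot runs from (715,316) to (748,402). c2 shows the same layout, with the handle axis from (237,458) to (175,540).

```bash
cat >> h.py <<'E'
def unc(p,s,o): return (np.array(p,float)+.5)/s-.5+np.array(o)
def fxw(P,pose):
    c,s=np.cos(pose[2]),np.sin(pose[2]); P=np.array(P,float).reshape(-1,3)
    return np.c_[pose[0]+c*P[:,0]-s*P[:,1],pose[1]+s*P[:,0]+c*P[:,1],P[:,2]]
E
python3 - <<'E'
from h import *
from scipy.optimize import least_squares
T=lambda p:unc(p,3.7,(140,155)); S=lambda p:unc(p,3.5,(170,150))
def fit(obj,obs,x0):
    f=lambda q:np.concatenate([(proj(n,fxw(obj,q))-px).ravel() for n,px in obs])
    r=least_squares(f,x0,loss='soft_l1'); return r.x,r.fun.reshape(-1,2)
C=np.array([[55,95,64],[-55,95,64],[-55,-95,64],[55,-95,64]])/1e3
t=T([[194,40],[171,179],[416,222],[440,77]]); s=S([[33,320],[190,380],[342,195],[200,150]])
for o in ([('top',t)],[('side',s)],[('top',t),('side',s)]):
    q,r=fit(C,o,[.58,.05,-.1]); print('fix',q.round(4),'\n',r.round(1).tolist())
b=T([[222,74],[270,82],[256,161],[209,153]]).mean(0)
print('board', onz('top',b,.063), fxw([0,.05,.063],q))
ch=T([[354,103],[404,127],[333,161],[396,172]]); W=onz('top',ch,.068)
c2=S([[238,178],[285,194],[190,205],[248,235]]); W2=onz('side',c2,.068)
c,s_=np.cos(q[2]),np.sin(q[2]); R=np.array([[c,-s_],[s_,c]])
print('chips fix',((W[:,:2]-q[:2])@R).round(4).tolist(),((W2[:,:2]-q[:2])@R).round(4).tolist())
print('side proj of handle',proj('side',fxw([-.105,.169,.067],q)),S([206,499]),'top',proj('top',fxw([-.105,.169,.067],q)),T([72,227]))
F=np.array([[35,10,12],[-35,10,12],[-35,-10,12],[35,-10,12]])/1e3
t=T([[715,316],[722,405],[748,402],[740,313]])
q2,r=fit(F,[('top',t)],[.41,-.265,0]); print('scr',q2.round(4),r.round(1).tolist())
print(onz('top',T([554,130]),.028),onz('top',T([300,284]),.005),onz('top',T([418,277]),.005))
P=np.array([[27,7,56],[-27,7,56],[-27,-7,56],[27,-7,56]])/1e3
print(((proj('side',fxw(P,q2))+.5-[170,150])*3.5).round().tolist(),((proj('side',fxw(F,q2))+.5-[170,150])*3.5).round().tolist())
E
```

```text
fix [ 0.5949  0.0592 -0.188 ] 
 [[0.8, 0.1], [0.2, 0.1], [-0.3, -0.8], [-0.5, 0.4]]
fix [ 0.595   0.0621 -0.1895] 
 [[-0.4, -1.0], [0.6, 0.2], [0.1, 0.5], [-0.3, 0.1]]
fix [ 0.5951  0.0606 -0.1891] 
 [[0.3, 0.0], [-0.3, 0.0], [-0.9, -0.8], [-1.0, 0.4], [-0.2, -1.5], [0.9, -0.3], [0.2, 0.1], [-0.2, -0.3]]
board [[0.6054058  0.10983045 0.063     ]] [[0.60454098 0.1097517  0.063     ]]
chips fix [[0.0254, -0.036], [0.0132, -0.077], [-0.0213, -0.0276], [-0.0219, -0.0766]] [[0.0123, -0.074], [-0.0233, -0.0735], [0.0253, -0.034], [-0.0227, -0.0251]]
side proj of handle [[227.25254216 293.36528569]] [228.5        292.21428571] top [[157.09709691 215.9451677 ]] [159.09459459 215.98648649]
scr [ 0.4095 -0.2689  0.0499] [[-0.0, -0.0], [0.2, -0.2], [-0.1, 0.0], [-0.0, 0.2]]
[[ 0.59333687 -0.13405596  0.028     ]] [[0.47880025 0.07038316 0.005     ]] [[ 0.48193982 -0.02351356  0.005     ]]
[[529.0, 48.0], [598.0, 57.0], [600.0, 48.0], [531.0, 39.0]] [[512.0, 95.0], [600.0, 108.0], [602.0, 94.0], [515.0, 82.0]]
```

```bash
cat >> h.py <<'E'
FX=np.array([.595,.0606,-.189])
def go(pos,yaw_deg,n=10):
    """units (full move) from the measured pose to pos, tool down, tool-x at yaw"""
    from scipy.spatial.transform import Rotation as Ro
    s=sensors.observe(); R=np.array(s['tcp_rot']).reshape(3,3); p=np.array(s['tcp_pos'])
    a=np.radians(yaw_deg); G=np.array([[np.cos(a),np.sin(a),0],[np.sin(a),-np.cos(a),0],[0,0,-1]])
    d=R.T@(np.array(pos)-p)/.2; w=np.degrees(Ro.from_matrix(R.T@G).as_rotvec())/60
    print('t',round(s['time_s'],2),'tcp',p.round(4),'F',np.round(s['force'],1),'w',round(s['width'],3)); print('units',d.round(3).tolist(),w.round(3).tolist())
E
python3 - <<'E'
from h import *
go([.4095,-.269,.12],2.9); go([.4095,-.269,.0213],2.9)
E
```

```text
t 0.1 tcp [ 0.2158 -0.6125  0.238 ] F [0.  0.8 0.1] w 1.0
units [1.484, -1.297, 0.592] [-0.001, 0.0, 0.275]
t 0.1 tcp [ 0.2158 -0.6125  0.238 ] F [0.  0.8 0.1] w 1.0
units [1.484, -1.296, 1.085] [-0.001, 0.0, 0.275]
```

Request:
{"fn": "play_rows", "kwargs": {"rows": [[[0.1, -0.09, 0.02, 0, 0, 0.03], [0.2, -0.18, 0.04, 0, 0, 0.06], [0.3, -0.27, 0.06, 0, 0, 0.09], [0.4, -0.36, 0.08, 0, 0, 0.12], [0.5, -0.45, 0.1, 0, 0, 0.15], [0.6, -0.54, 0.12, 0, 0, 0.18], [0.7, -0.63, 0.14, 0, 0, 0.21], [0.8, -0.72, 0.16, 0, 0, 0.24], [0.9, -0.81, 0.18, 0, 0, 0.27], [0.95, -0.85, 0.2, 0, 0, 0.275]]], "gripper": 60, "grip_force": 20}}

```text
time_s: 1.1
tcp_pos: [0.3398, -0.3869, 0.1983]
tcp_rot: [[0.999, 0.053, -0.0], [0.053, -0.999, 0.001], [-0.0, -0.001, -1.0]]
force: [-0.4, 0.3, 0.2]
width: 0.685
gripper_force: 0.0
```

```bash
python3 -c "
from h import *
go([.4095,-.269,.12],2.9)"
```

```text
t 1.1 tcp [ 0.3398 -0.3869  0.1983] F [-0.4  0.3  0.2] w 0.685
units [0.379, -0.57, 0.392] [-0.001, 0.0, 0.002]
```

Request:
{"fn": "play_rows", "kwargs": {"rows": [[[0.06, -0.08, 0.05, 0, 0, 0], [0.12, -0.16, 0.1, 0, 0, 0], [0.18, -0.24, 0.15, 0, 0, 0], [0.24, -0.32, 0.2, 0, 0, 0], [0.3, -0.4, 0.25, 0, 0, 0], [0.34, -0.48, 0.3, 0, 0, 0], [0.36, -0.54, 0.35, 0, 0, 0], [0.375, -0.57, 0.385, 0, 0, 0], [0.375, -0.57, 0.385, 0, 0, 0], [0.375, -0.57, 0.385, 0, 0, 0]]]}}

```text
time_s: 2.1
tcp_pos: [0.4075, -0.2726, 0.1218]
tcp_rot: [[0.999, 0.05, -0.0], [0.05, -0.999, -0.0], [-0.0, 0.0, -1.0]]
force: [0.2, 0.3, 0.6]
width: 0.682
gripper_force: 0.0
```

```bash
python3 -c "
from h import *
go([.4095,-.269,.0225],2.9); save('side','s1.png',(260,100,384,230),5)"
```

```text
t 2.1 tcp [ 0.4075 -0.2726  0.1218] F [0.2 0.3 0.6] w 0.682
units [0.011, -0.018, 0.496] [0.0, 0.0, -0.0]
```

View pics/s1.png

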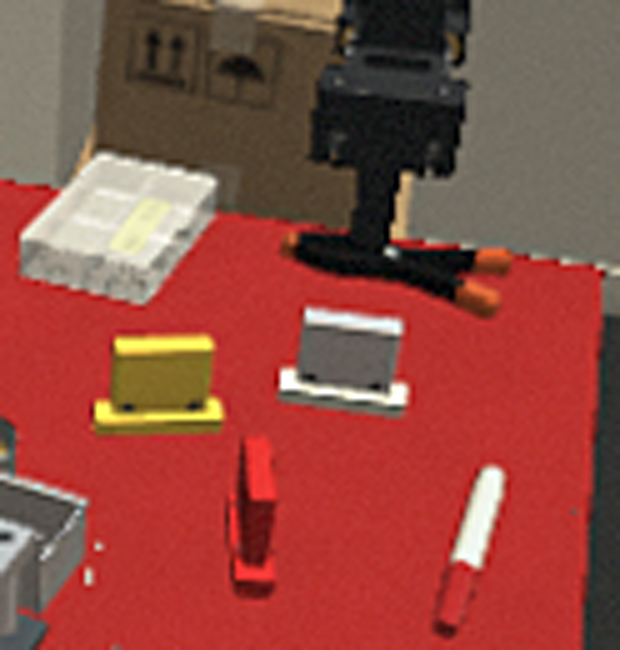

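The gripper sits above the white scraper, with its fingers at (375,240) and the block's grip at (350,350). The path down is clear.

Request:
{"fn": "play_rows", "kwargs": {"rows": [[[0.01, -0.02, 0.05, 0, 0, 0], [0.01, -0.02, 0.11, 0, 0, 0], [0.01, -0.02, 0.18, 0, 0, 0], [0.01, -0.02, 0.25, 0, 0, 0], [0.01, -0.02, 0.32, 0, 0, 0], [0.01, -0.02, 0.39, 0, 0, 0], [0.01, -0.02, 0.45, 0, 0, 0], [0.01, -0.02, 0.48, 0, 0, 0], [0.01, -0.02, 0.49, 0, 0, 0], [0.01, -0.02, 0.49, 0, 0, 0]]]}}

```text
time_s: 3.15
tcp_pos: [0.4096, -0.2678, 0.0236]
tcp_rot: [[0.999, 0.051, -0.0], [0.051, -0.999, 0.0], [-0.0, -0.0, -1.0]]
force: [-0.6, -0.5, 0.8]
width: 0.681
gripper_force: 0.0
```

Request:
{"fn": "play_rows", "kwargs": {"rows": [[[0, 0, 0, 0, 0, 0], [0, 0, 0, 0, 0, 0], [0, 0, 0, 0, 0, 0], [0, 0, 0, 0, 0, 0], [0, 0, 0, 0, 0, 0], [0, 0, 0, 0, 0, 0], [0, 0, 0, 0, 0, 0], [0, 0, 0, 0, 0, 0], [0, 0, 0, 0, 0, 0], [0, 0, 0, 0, 0, 0]]], "gripper": 0, "grip_force": 30}}

```text
time_s: 4.15
tcp_pos: [0.4097, -0.2679, 0.0237]
tcp_rot: [[0.999, 0.051, 0.0], [0.051, -0.999, -0.0], [0.0, 0.0, -1.0]]
force: [-0.6, 0.4, 1.7]
width: 0.158
gripper_force: 29.9
```

```bash
python3 -c "
from h import *
im=save('top','t2.png')
go([.4095,-.269,.18],2.9)"
```

```text
t 4.2 tcp [ 0.4096 -0.2678  0.0237] F [-0.5  0.4  1.3] w 0.154
units [-0.001, 0.006, -0.781] [0.0, 0.0, 0.0]
```

Request:
{"fn": "play_rows", "kwargs": {"rows": [[[0, 0, -0.05, 0, 0, 0], [0, 0, -0.12, 0, 0, 0], [0, 0, -0.2, 0, 0, 0], [0, 0, -0.28, 0, 0, 0], [0, 0, -0.36, 0, 0, 0], [0, 0, -0.44, 0, 0, 0], [0, 0, -0.51, 0, 0, 0], [0, 0, -0.57, 0, 0, 0], [0, 0, -0.6, 0, 0, 0], [0, 0, -0.6, 0, 0, 0]]]}}

```text
time_s: 5.2
tcp_pos: [0.41, -0.268, 0.1447]
tcp_rot: [[0.999, 0.051, 0.001], [0.051, -0.999, -0.001], [0.001, 0.001, -1.0]]
force: [0.1, 0.5, -1.1]
width: 0.16
gripper_force: 29.9
```

```bash
python3 -c "
from h import *
go([.596,.0606,.145],-10.83)"
```

```text
t 5.2 tcp [ 0.41   -0.268   0.1447] F [ 0.1  0.5 -1.1] w 0.16
units [1.012, -1.594, -0.002] [0.001, -0.001, 0.229]
```

Request:
{"fn": "play_rows", "kwargs": {"rows": [[[0.04, -0.07, 0, 0, 0, 0.02], [0.1, -0.16, 0, 0, 0, 0.04], [0.16, -0.26, 0, 0, 0, 0.06], [0.22, -0.36, 0, 0, 0, 0.08], [0.28, -0.46, 0, 0, 0, 0.1], [0.34, -0.56, 0, 0, 0, 0.12], [0.4, -0.65, 0, 0, 0, 0.14], [0.45, -0.73, 0, 0, 0, 0.16], [0.49, -0.78, 0, 0, 0, 0.18], [0.51, -0.8, 0, 0, 0, 0.2]]]}}

```text
time_s: 6.2
tcp_pos: [0.5035, -0.1013, 0.1431]
tcp_rot: [[0.988, -0.157, -0.001], [-0.157, -0.988, 0.001], [-0.001, -0.001, -1.0]]
force: [-1.0, 0.9, -1.1]
width: 0.157
gripper_force: 29.9
```

```bash
python3 -c "
from h import *
go([.596,.0606,.145],-10.83)"
```

```text
t 6.2 tcp [ 0.5035 -0.1013  0.1431] F [-1.   0.9 -1.1] w 0.157
units [0.33, -0.872, -0.01] [-0.0, 0.001, 0.03]
```

Request:
{"fn": "play_rows", "kwargs": {"rows": [[[0.02, -0.06, 0, 0, 0, 0.01], [0.05, -0.14, 0, 0, 0, 0.02], [0.09, -0.24, 0, 0, 0, 0.03], [0.13, -0.35, 0, 0, 0, 0.03], [0.18, -0.47, 0, 0, 0, 0.03], [0.22, -0.59, 0, 0, 0, 0.03], [0.26, -0.7, 0, 0, 0, 0.03], [0.3, -0.8, 0, 0, 0, 0.03], [0.325, -0.855, 0, 0, 0, 0.03], [0.33, -0.87, 0, 0, 0, 0.03]]]}}

```text
time_s: 7.2
tcp_pos: [0.5962, 0.0594, 0.1432]
tcp_rot: [[0.982, -0.188, -0.0], [-0.188, -0.982, 0.0], [-0.001, -0.0, -1.0]]
force: [0.3, 0.4, -1.4]
width: 0.155
gripper_force: 29.9
```

```bash
python3 -c "
from h import *
go([.596,.0606,.0937],-10.83)"
```

```text
t 7.2 tcp [0.5962 0.0594 0.1432] F [ 0.3  0.4 -1.4] w 0.155
units [-0.002, -0.006, 0.248] [-0.0, 0.0, 0.0]
```

Request:
{"fn": "play_rows", "kwargs": {"rows": [[[0, -0.005, 0.04, 0, 0, 0], [0, -0.005, 0.08, 0, 0, 0], [0, -0.005, 0.12, 0, 0, 0], [0, -0.005, 0.16, 0, 0, 0], [0, -0.005, 0.2, 0, 0, 0], [0, -0.005, 0.23, 0, 0, 0], [0, -0.005, 0.25, 0, 0, 0], [0, -0.005, 0.265, 0, 0, 0], [0, -0.005, 0.268, 0, 0, 0], [0, -0.005, 0.268, 0, 0, 0]]]}}

```text
time_s: 8.2
tcp_pos: [0.5963, 0.0596, 0.0902]
tcp_rot: [[0.982, -0.189, 0.0], [-0.189, -0.982, 0.0], [0.0, -0.0, -1.0]]
force: [0.4, -0.2, -1.3]
width: 0.157
gripper_force: 29.9
```

```bash
python3 -c "
from h import *
go([.596,.0606,.0877],-10.83); save('side','s2.png',(170,150,310,280),4.5)"
```

```text
t 8.2 tcp [0.5963 0.0596 0.0902] F [ 0.4 -0.2 -1.3] w 0.157
units [-0.003, -0.005, 0.013] [-0.0, -0.0, -0.001]
```

View pics/s2.png

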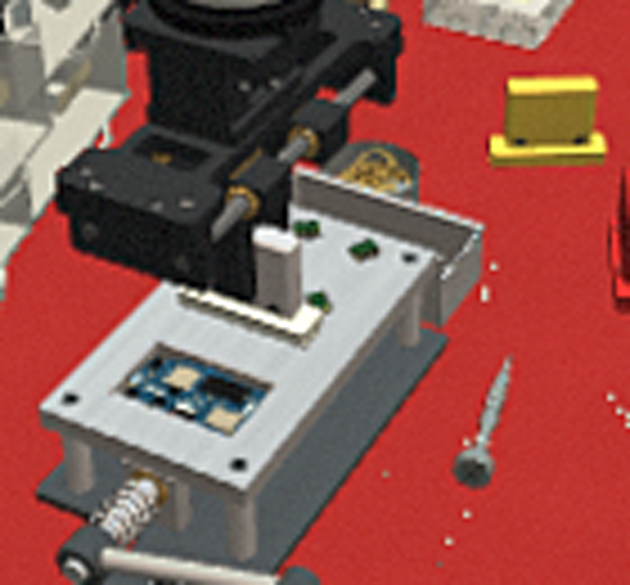

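The scraper hangs just above the plate, its foot spanning (180,290) to (320,325) between the board and the chips. The nearest chip, at (318,300), is in front of the foot and clear of it. Lower gently until it touches.

Request:
{"fn": "play_rows", "kwargs": {"rows": [[[0, 0, 0.002, 0, 0, 0], [0, 0, 0.004, 0, 0, 0], [0, 0, 0.006, 0, 0, 0], [0, 0, 0.008, 0, 0, 0], [0, 0, 0.01, 0, 0, 0], [0, 0, 0.011, 0, 0, 0], [0, 0, 0.012, 0, 0, 0], [0, 0, 0.013, 0, 0, 0], [0, 0, 0.014, 0, 0, 0], [0, 0, 0.014, 0, 0, 0]]]}}

```text
time_s: 9.25
tcp_pos: [0.5962, 0.0595, 0.0878]
tcp_rot: [[0.982, -0.189, -0.0], [-0.189, -0.982, -0.0], [-0.0, 0.0, -1.0]]
force: [-2.5, 0.2, 5.1]
width: 0.159
gripper_force: 29.9
```

Request:
{"fn": "play_rows", "kwargs": {"rows": [[[0, 0.02, -0.001, 0, 0, 0], [0, 0.045, -0.001, 0, 0, 0], [0, 0.07, -0.001, 0, 0, 0], [0, 0.095, -0.001, 0, 0, 0], [0, 0.12, -0.001, 0, 0, 0], [0, 0.145, -0.001, 0, 0, 0], [0, 0.17, -0.001, 0, 0, 0], [0, 0.195, -0.001, 0, 0, 0], [0, 0.22, -0.001, 0, 0, 0], [0, 0.23, -0.001, 0, 0, 0]]]}}

```text
time_s: 10.25
tcp_pos: [0.5877, 0.0139, 0.0878]
tcp_rot: [[0.982, -0.189, 0.001], [-0.189, -0.982, 0.0], [0.001, -0.0, -1.0]]
force: [0.4, 3.7, 5.2]
width: 0.157
gripper_force: 29.9
```

```bash
python3 -c "
from h import *
print(fxw([.001,-.094,.0877],FX)); go(fxw([.001,-.094,.0877],FX)[0],-10.83); im=camera('side'); camera('top'); import cv2
H,S,V=cv2.split(cv2.cvtColor(im,cv2.COLOR_RGB2HSV)); m=((H>40)&(H<85)&(S>60)).astype('uint8'); m[:, :200]=0; m[:150]=0;m[240:]=0;m[:,285:]=0
k,l,st,c=cv2.connectedComponentsWithStats(m)
for i in range(1,k):
  if st[i,4]>2:
    w=onz('side',c[i],.068)[0]; d=w[:2]-FX[:2]; a=FX[2]; print(st[i],c[i].round(1),(np.array([[np.cos(a),np.sin(a)],[-np.sin(a),np.cos(a)]])@d).round(4))"
```

```text
[[ 0.57832177 -0.03191398  0.0877    ]]
t 10.25 tcp [0.5877 0.0139 0.0878] F [0.4 3.7 5.2] w 0.157
units [-0.003, 0.234, 0.0] [-0.0, -0.001, -0.001]
[203 150   3   3   3] [204. 151.] [ 0.2107 -0.2308]
[202 155   3   2   3] [203.  155.3] [ 0.1996 -0.2093]
[211 160   2   3   3] [211.3 161. ] [ 0.1629 -0.1947]
[216 163   2   4   4] [216.8 164.5] [ 0.1405 -0.1864]
[248 203   6   4  12] [250.5 204.5] [-0.0211 -0.0747]
```

Request:
{"fn": "play_rows", "kwargs": {"rows": [[[0, 0.025, -0.001, 0, 0, 0], [0, 0.05, -0.001, 0, 0, 0], [0, 0.075, -0.001, 0, 0, 0], [0, 0.1, -0.001, 0, 0, 0], [0, 0.125, -0.001, 0, 0, 0], [0, 0.15, -0.001, 0, 0, 0], [0, 0.175, -0.001, 0, 0, 0], [0, 0.2, -0.001, 0, 0, 0], [0, 0.225, -0.001, 0, 0, 0], [0, 0.245, -0.001, 0, 0, 0]]]}}

```text
time_s: 11.35
tcp_pos: [0.5781, -0.0343, 0.0878]
tcp_rot: [[0.982, -0.189, -0.0], [-0.189, -0.982, -0.0], [-0.0, 0.0, -1.0]]
force: [0.2, 3.1, 4.4]
width: 0.152
gripper_force: 29.9
```

Request:
{"fn": "play_rows", "kwargs": {"rows": [[[0, 0, -0.02, 0, 0, 0], [0, 0, -0.06, 0, 0, 0], [0, 0, -0.12, 0, 0, 0], [0, 0, -0.2, 0, 0, 0], [0, 0, -0.28, 0, 0, 0], [0, 0, -0.36, 0, 0, 0], [0, 0, -0.42, 0, 0, 0], [0, -0.1, -0.46, 0, 0, 0], [0, -0.2, -0.48, 0, 0, 0], [0, -0.25, -0.48, 0, 0, 0]]]}}

```text
time_s: 12.35
tcp_pos: [0.5882, 0.0174, 0.1848]
tcp_rot: [[0.982, -0.187, 0.001], [-0.187, -0.982, 0.001], [0.001, -0.001, -1.0]]
force: [0.2, 1.0, -1.4]
width: 0.157
gripper_force: 29.9
```

```bash
python3 -c "
from h import *
go([.5,-.2,.18],-10.83); save('side','s3.png',(170,130,310,260),4.5); camera('top'); save('top','t3.png',(150,150,310,240),4)"
```

```text
t 12.35 tcp [0.5882 0.0174 0.1848] F [ 0.2  1.  -1.4] w 0.157
units [-0.23, 1.15, 0.022] [-0.001, -0.001, 0.001]
```

View pics/s3.png

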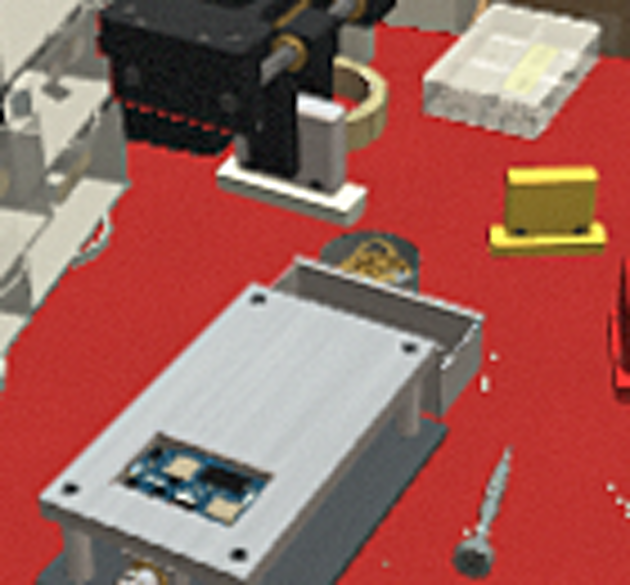

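The plate is clear, with no chips left on its top around (330,370). The trough floor is hidden behind the arm and its wall, so I'll check it from the top once the arm is away. Next I choose the spot to set the scraper down.

```bash
python3 -c "
from h import *
a=FX[2]; R=np.array([[np.cos(a),-np.sin(a)],[np.sin(a),np.cos(a)]])
P=unc([[135,292],[180,292],[180,370],[135,370],[300,213],[300,284],[300,272],[418,277],[130,183]],3.7,(140,155))
print(((onz('top',P,.005)[:,:2]-FX[:2])@R).round(3).tolist())
t=fxw([-.122,.055,.17],FX)[0]; print(t); go(t,79.2); t[2]=.0245; go(t,79.2)"
```

```text
[[-0.144, 0.117], [-0.138, 0.082], [-0.199, 0.071], [-0.205, 0.107], [-0.06, -0.003], [-0.116, -0.012], [-0.107, -0.011], [-0.095, -0.104], [-0.059, 0.137]]
[0.48550573 0.13754156 0.17      ]
t 12.5 tcp [0.5873 0.0154 0.1835] F [ 0.2 -0.4 -1.8] w 0.16
units [-0.615, -0.504, 0.067] [-0.0, 0.001, -1.5]
t 12.5 tcp [0.5873 0.0154 0.1835] F [ 0.2 -0.4 -1.8] w 0.16
units [-0.614, -0.505, 0.795] [-0.0, 0.001, -1.5]
```

```bash
python3 -c "
from h import *
t=fxw([-.105,.045,.17],FX)[0]; print(t); go(t,79.2)"
```

```text
[0.50032423 0.12452573 0.17      ]
t 12.5 tcp [0.5873 0.0154 0.1835] F [ 0.2 -0.4 -1.8] w 0.16
units [-0.53, -0.454, 0.067] [-0.0, 0.001, -1.5]
```

Request:
{"fn": "play_rows", "kwargs": {"rows": [[[-0.03, -0.03, 0, 0, 0, -0.08], [-0.08, -0.07, 0, 0, 0, -0.18], [-0.13, -0.11, 0, 0, 0, -0.28], [-0.19, -0.16, 0, 0, 0, -0.38], [-0.25, -0.21, 0, 0, 0, -0.48], [-0.31, -0.26, 0, 0, 0, -0.58], [-0.37, -0.31, 0, 0, 0, -0.68], [-0.43, -0.36, 0, 0, 0, -0.78], [-0.48, -0.41, 0, 0, 0, -0.88], [-0.52, -0.45, 0, 0, 0, -0.95]]]}}

```text
time_s: 13.5
tcp_pos: [0.5018, 0.1222, 0.1833]
tcp_rot: [[0.691, 0.722, -0.001], [0.722, -0.691, -0.001], [-0.002, -0.0, -1.0]]
force: [0.5, -0.4, -1.2]
width: 0.155
gripper_force: 29.9
```

```bash
python3 -c "
from h import *
t=fxw([-.105,.045,.10],FX)[0]; go(t,79.2)"
```

```text
t 13.5 tcp [0.5018 0.1222 0.1833] F [ 0.5 -0.4 -1.2] w 0.155
units [0.004, -0.013, 0.416] [-0.0, 0.001, -0.549]
```

Request:
{"fn": "play_rows", "kwargs": {"rows": [[[0, 0, 0, 0, 0, -0.06], [0, 0, 0, 0, 0, -0.14], [0, 0, 0.02, 0, 0, -0.22], [0, 0, 0.06, 0, 0, -0.3], [0, -0.01, 0.11, 0, 0, -0.38], [0, -0.01, 0.17, 0, 0, -0.46], [0, -0.01, 0.24, 0, 0, -0.52], [0, -0.01, 0.31, 0, 0, -0.55], [0, -0.01, 0.37, 0, 0, -0.55], [0, -0.01, 0.4, 0, 0, -0.55]]]}}

```text
time_s: 14.5
tcp_pos: [0.5005, 0.1239, 0.1023]
tcp_rot: [[0.191, 0.982, -0.002], [0.982, -0.191, -0.001], [-0.001, -0.002, -1.0]]
force: [-0.2, -0.3, -1.5]
width: 0.153
gripper_force: 29.9
```

```bash
python3 -c "
from h import *
t=fxw([-.105,.045,.025],FX)[0]; go(t,79.2)"
```

```text
t 14.5 tcp [0.5005 0.1239 0.1023] F [-0.2 -0.3 -1.5] w 0.153
units [0.003, -0.001, 0.387] [-0.002, 0.001, -0.003]
```

Request:
{"fn": "play_rows", "kwargs": {"rows": [[[0, 0, 0.04, 0, 0, 0], [0, 0, 0.09, 0, 0, 0], [0, 0, 0.15, 0, 0, 0], [0, 0, 0.21, 0, 0, 0], [0, 0, 0.27, 0, 0, 0], [0, 0, 0.32, 0, 0, 0], [0, 0, 0.355, 0, 0, 0], [0, 0, 0.375, 0, 0, 0], [0, 0, 0.385, 0, 0, 0], [0, 0, 0.39, 0, 0, 0]]]}}

```text
time_s: 15.5
tcp_pos: [0.5013, 0.1249, 0.0257]
tcp_rot: [[0.189, 0.982, 0.0], [0.982, -0.189, 0.0], [0.0, 0.0, -1.0]]
force: [-0.5, 0.5, -0.8]
width: 0.156
gripper_force: 29.9
```

Request:
{"fn": "play_rows", "kwargs": {"rows": [[[0, 0, 0.003, 0, 0, 0], [0, 0, 0.006, 0, 0, 0], [0, 0, 0.009, 0, 0, 0], [0, 0, 0.011, 0, 0, 0], [0, 0, 0.012, 0, 0, 0], [0, 0, 0.012, 0, 0, 0], [0, 0, 0.012, 0, 0, 0], [0, 0, 0.012, 0, 0, 0], [0, 0, 0.012, 0, 0, 0], [0, 0, 0.012, 0, 0, 0]]]}}

```text
time_s: 16.5
tcp_pos: [0.5013, 0.1248, 0.0237]
tcp_rot: [[0.189, 0.982, 0.0], [0.982, -0.189, -0.0], [-0.0, 0.0, -1.0]]
force: [-1.2, -0.3, 5.1]
width: 0.155
gripper_force: 29.9
```

Seated on the bench with about 6 N contact. Release it and lift.

Request:
{"fn": "play_rows", "kwargs": {"rows": [[[0, 0, -0.002, 0, 0, 0], [0, 0, -0.002, 0, 0, 0], [0, 0, -0.002, 0, 0, 0], [0, 0, -0.002, 0, 0, 0], [0, 0, -0.002, 0, 0, 0], [0, 0, -0.002, 0, 0, 0], [0, 0, -0.03, 0, 0, 0], [0, 0, -0.08, 0, 0, 0], [0, 0, -0.15, 0, 0, 0], [0, 0, -0.22, 0, 0, 0]]], "gripper": 26}}

```text
time_s: 17.5
tcp_pos: [0.5013, 0.1248, 0.0688]
tcp_rot: [[0.189, 0.982, 0.001], [0.982, -0.189, 0.0], [0.0, 0.001, -1.0]]
force: [0.5, -0.1, 0.2]
width: 0.295
gripper_force: 0.0
```

Request:
{"fn": "play_rows", "kwargs": {"rows": [[[0, 0, -0.08, 0, 0, 0], [0, 0, -0.16, 0, 0, 0], [0, 0, -0.24, 0, 0, 0], [0, 0, -0.32, 0, 0, 0], [0, 0, -0.4, 0, 0, 0], [0, 0, -0.48, 0, 0, 0], [0.1, 0, -0.52, 0, 0, 0], [0.25, 0, -0.54, 0, 0, 0], [0.4, 0, -0.55, 0, 0, 0], [0.5, 0, -0.55, 0, 0, 0]]], "gripper": 60}}

```text
time_s: 18.5
tcp_pos: [0.5204, 0.2255, 0.1793]
tcp_rot: [[0.187, 0.982, 0.002], [0.982, -0.187, 0.002], [0.002, 0.002, -1.0]]
force: [0.2, -0.3, -0.5]
width: 0.681
gripper_force: 0.0
```

```bash
python3 -c "
from h import *
t=fxw([-.105,.169,.0483],FX)[0]; print(t);go(t,79.2)
a=save('side','s4.png'); b=save('top','t4.png',(150,150,310,240),4)
c=cv2.resize(a[130:330,150:350][:,:,::-1],None,fx=3,fy=3); d=cv2.imread('pics/t4.png'); d=cv2.resize(d,(600,338))
A=np.zeros((600,800,3),'uint8'); o=cv2.vconcat([cv2.resize(c,(600,600))[90:350],d]); cv2.imwrite('pics/m4.png',o)"
```

```text
[0.52362096 0.24631761 0.0483    ]
t 18.5 tcp [0.5204 0.2255 0.1793] F [ 0.2 -0.3 -0.5] w 0.681
units [0.104, -0.005, 0.655] [0.002, -0.002, -0.0]
```

View pics/m4.png

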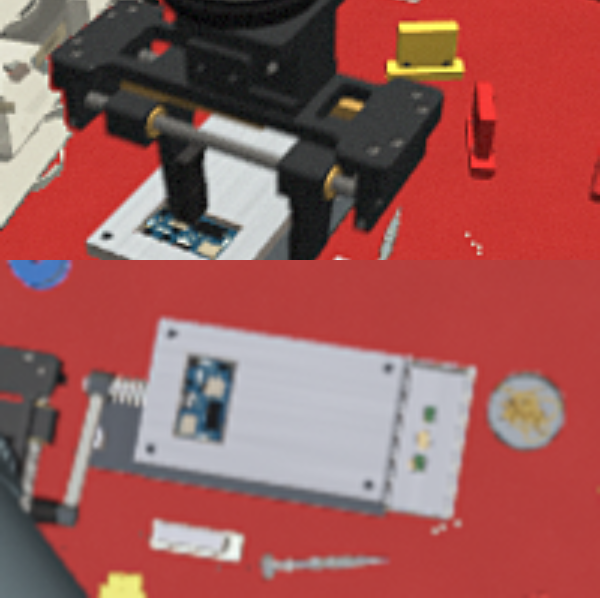

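The lower half (top view) shows the scraper standing at (197,540), the driver and tin unmoved, and chips in the trough near (425,435). The board is in its pocket. Next I approach the handle.

Request:
{"fn": "play_rows", "kwargs": {"rows": [[[0.04, 0, 0.03, 0, 0, 0], [0.08, 0, 0.08, 0, 0, 0], [0.1, 0, 0.15, 0, 0, 0], [0.1, 0, 0.23, 0, 0, 0], [0.1, 0, 0.31, 0, 0, 0], [0.1, 0, 0.39, 0, 0, 0], [0.1, 0, 0.47, 0, 0, 0], [0.1, 0, 0.54, 0, 0, 0], [0.1, 0, 0.6, 0, 0, 0], [0.1, 0, 0.64, 0, 0, 0]]]}}

```text
time_s: 19.6
tcp_pos: [0.5235, 0.2425, 0.048]
tcp_rot: [[0.189, 0.982, -0.001], [0.982, -0.189, -0.0], [-0.001, -0.001, -1.0]]
force: [-0.3, 0.5, -0.7]
width: 0.68
gripper_force: 0.0
```

```bash
python3 -c "
from h import *
t=fxw([-.105,.168,.0483],FX)[0]; go(t,79.2)
a=save('side','s5.png'); t=cv2.imread('pics/raw_t4.png')[170:225,240:285]
t=cv2.resize(t,None,fx=9,fy=9,interpolation=cv2.INTER_CUBIC)
c=cv2.resize(a[220:345,170:260][:,:,::-1],(356,495)); cv2.imwrite('pics/m5.png',cv2.hconcat([t,c]))"
```

```text
t 19.6 tcp [0.5235 0.2425 0.048 ] F [-0.3  0.5 -0.7] w 0.68
units [0.014, -0.003, -0.001] [-0.001, 0.001, -0.001]
```

View pics/m5.png

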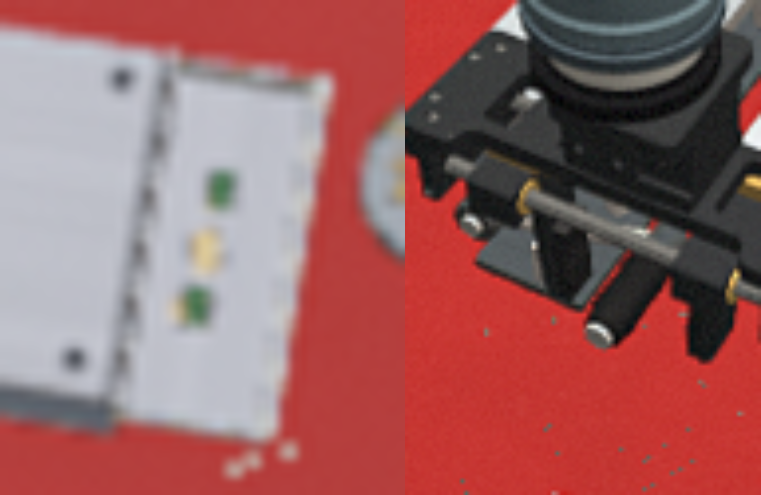

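Four chips lie in the trough: green at (220,188), a flipped one at (207,250), and green over tan at (192,306). The handle is between the open fingers, so I close on it.

Request:
{"fn": "play_rows", "kwargs": {"rows": [[[0.01, 0, 0, 0, 0, 0], [0.01, 0, 0, 0, 0, 0], [0.01, 0, 0, 0, 0, 0], [0.01, 0, 0, 0, 0, 0], [0.01, 0, 0, 0, 0, 0], [0.01, 0, 0, 0, 0, 0], [0.01, 0, 0, 0, 0, 0], [0.01, 0, 0, 0, 0, 0], [0.01, 0, 0, 0, 0, 0], [0.01, 0, 0, 0, 0, 0]]], "gripper": 0, "grip_force": 25}}

```text
time_s: 20.65
tcp_pos: [0.5246, 0.2446, 0.0495]
tcp_rot: [[0.189, 0.982, 0.001], [0.982, -0.189, 0.0], [0.0, 0.001, -1.0]]
force: [2.6, -0.8, 0.4]
width: 0.222
gripper_force: 25.0
```

```bash
python3 -c "
from h import *
s=sensors.observe(); p=np.array(s['tcp_pos']); go(p,79.2)
R=np.array(s['tcp_rot']).reshape(3,3); f=fxw([0,0,0],FX)[0]
a0=.305
for a in np.arange(0,1.28,1.27/20):
  d=np.array([-.11*(np.cos(a0+a)-np.cos(a0)),0,.11*(np.sin(a0+a)-np.sin(a0))])
  w=fxw(d,[0,0,FX[2]])[0]; print(round(a,3),(R.T@w/.2).round(3).tolist())"
```

```text
t 20.65 tcp [0.5246 0.2446 0.0495] F [ 2.6 -0.8  0.4] w 0.222
units [0.0, 0.0, 0.0] [0.001, -0.0, -0.002]
0.0 [0.0, 0.0, 0.0]
0.064 [0.0, 0.012, -0.033]
0.127 [0.0, 0.025, -0.065]
0.19 [0.0, 0.041, -0.096]
0.254 [0.0, 0.058, -0.126]
0.318 [0.0, 0.078, -0.155]
0.381 [0.0, 0.099, -0.183]
0.444 [0.0, 0.122, -0.209]
0.508 [0.0, 0.147, -0.234]
0.572 [0.0, 0.173, -0.257]
0.635 [0.0, 0.2, -0.279]
0.698 [0.0, 0.229, -0.299]
0.762 [0.0, 0.259, -0.316]
0.826 [0.0, 0.29, -0.332]
0.889 [0.001, 0.322, -0.346]
0.952 [0.001, 0.355, -0.358]
1.016 [0.001, 0.389, -0.367]
1.08 [0.001, 0.423, -0.375]
1.143 [0.001, 0.458, -0.38]
1.207 [0.001, 0.492, -0.384]
1.27 [0.001, 0.527, -0.384]
```

Request:
{"fn": "play_rows", "kwargs": {"rows": [[[0, 0.012, -0.033, 0, 0, 0], [0, 0.025, -0.065, 0, 0, 0], [0, 0.041, -0.096, 0, 0, 0], [0, 0.058, -0.126, 0, 0, 0], [0, 0.078, -0.155, 0, 0, 0], [0, 0.099, -0.183, 0, 0, 0], [0, 0.122, -0.209, 0, 0, 0], [0, 0.147, -0.234, 0, 0, 0], [0, 0.173, -0.257, 0, 0, 0], [0, 0.2, -0.279, 0, 0, 0]]]}}

```text
time_s: 21.65
tcp_pos: [0.5632, 0.2371, 0.1053]
tcp_rot: [[0.189, 0.982, -0.001], [0.982, -0.189, -0.0], [-0.0, -0.001, -1.0]]
force: [1.3, 1.5, -6.7]
width: 0.225
gripper_force: 25.0
```

```bash
cat > lv.py <<'E'
from h import *
s=sensors.observe(); p=np.array(s['tcp_pos'])-[0,0,ctrl.grip_point_offset]
p[2]=s['tcp_pos'][2]-ctrl.grip_point_offset
d=p[:2]-FX[:2]; a=FX[2]; c,q=np.cos(a),np.sin(a); x,y=c*d[0]+q*d[1],-q*d[0]+c*d[1]
print('fix',round(x,4),round(y,4),round(p[2],4),'ang',round(np.arctan2(p[2]-.034,-x)-.305,3),'r',round(np.hypot(x,p[2]-.034),4))
for al in np.linspace(.635,1.27,11): go(fxw([-.11*np.cos(al+.305),y,.034+.11*np.sin(al+.305)+ctrl.grip_point_offset],FX)[0],79.2) if al in(.635,1.27) else 0
E
python3 lv.py
```

```text
fix -0.0644 0.1674 0.124 ang 0.645 r 0.1106
t 21.65 tcp [0.5632 0.2371 0.1053] F [ 1.3  1.5 -6.7] w 0.225
units [-0.0, -0.002, 0.006] [-0.001, 0.0, -0.001]
t 21.65 tcp [0.5632 0.2371 0.1053] F [ 1.3  1.5 -6.7] w 0.225
units [0.0, 0.324, -0.101] [-0.001, 0.0, -0.001]
```

Tracking is good. Now the second half of the arc.

Request:
{"fn": "play_rows", "kwargs": {"rows": [[[0, 0.029, -0.019, 0, 0, 0], [0, 0.059, -0.037, 0, 0, 0], [0, 0.09, -0.053, 0, 0, 0], [0, 0.122, -0.067, 0, 0, 0], [0, 0.155, -0.079, 0, 0, 0], [0, 0.189, -0.088, 0, 0, 0], [0, 0.223, -0.096, 0, 0, 0], [0, 0.258, -0.101, 0, 0, 0], [0, 0.292, -0.104, 0, 0, 0], [0, 0.325, -0.104, 0, 0, 0]]]}}

```text
time_s: 22.65
tcp_pos: [0.6287, 0.2247, 0.1267]
tcp_rot: [[0.189, 0.982, 0.002], [0.982, -0.189, 0.0], [0.001, 0.002, -1.0]]
force: [-2.1, 0.1, 5.6]
width: 0.224
gripper_force: 25.0
```

Request:
{"fn": "play_rows", "kwargs": {"rows": [[[0, 0, 0, 0, 0, 0], [0, 0, 0, 0, 0, 0], [0, 0, 0, 0, 0, 0], [0, 0, 0, 0, 0, 0], [0, 0, 0, 0, 0, 0], [0, 0, 0, 0, 0, 0], [0, 0, 0, 0, 0, 0], [0, 0, 0, 0, 0, 0], [0, 0, 0, 0, 0, 0], [0, 0, 0, 0, 0, 0]]]}}

```text
time_s: 23.65
tcp_pos: [0.6286, 0.2248, 0.1267]
tcp_rot: [[0.189, 0.982, 0.002], [0.982, -0.189, 0.0], [0.001, 0.002, -1.0]]
force: [-2.0, 0.5, 5.3]
width: 0.223
gripper_force: 25.0
```

```bash
python3 lv.py; python3 -c "
from h import *
b=save('top','t6.png'); a=save('side','s6.png')
t=cv2.resize(b[150:245,150:310][:,:,::-1],(640,300*640//505)); c=cv2.resize(a[150:330,160:320][:,:,::-1],None,fx=1.2,fy=1.2)
c=cv2.resize(a[165:280,165:320][:,:,::-1],(400,297)); t=cv2.resize(b[155:240,160:305][:,:,::-1],(400,235))
c=cv2.resize(c,(700,350),interpolation=cv2.INTER_CUBIC);t=cv2.resize(b[155:215,170:290][:,:,::-1],(700,245),interpolation=cv2.INTER_CUBIC)
cv2.imwrite('pics/m6.png',cv2.vconcat([c,t]))"
```

```text
fix 0.0021 0.1675 0.1454 ang 1.285 r 0.1115
t 23.65 tcp [0.6286 0.2248 0.1267] F [-2.   0.5  5.3] w 0.223
units [-0.001, -0.335, 0.112] [0.002, -0.001, -0.002]
t 23.65 tcp [0.6286 0.2248 0.1267] F [-2.   0.5  5.3] w 0.223
units [-0.0, -0.008, 0.007] [0.002, -0.001, -0.002]
```

View pics/m6.png

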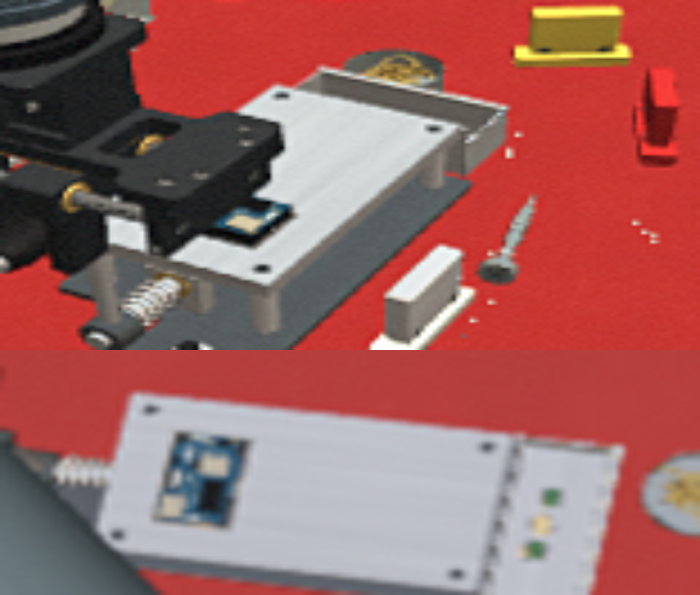

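The side half shows the board raised level above the plate at (255,215) and the scraper standing beside the nest at (425,300). The top half shows the chips in the trough at (545,525) and the tin in place. The lever is at about 1.28 rad with the handle held, so I hand in.

```bash
python3 -c "
from h import *
print(order.hand_in())"
```

```text
the job is handed in; nothing more can be done
None
```

The job is handed in: the four chips are in the trough, the scraper stands on the bench beside the nest, and the gripper is holding the lever upright (about 1.28 rad) with the board raised level; the verdict was not shown.

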